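# Unlock the mechanical stage and run its carriage to the cursor with the lower coaxial knob

## Robot

A 6-joint arm with a two-finger parallel gripper is mounted at the origin on a cart in front of the work surface, level with it; the furniture and walls round the work are solid. World frame = base frame: x ahead of the robot, y to its left, z up, the work surface at z = 0. Lengths are in m, angles in degrees, forces in N, time in s.
With the tool pointing down it reaches from about 0.35 to 0.875 m from the base axis. Payload 4.2 kg.
Tool frame: the origin (TCP) lies between the finger pads; the fingertips stand 11 mm ahead of it and the grasp point (between the pads) lies 8 mm behind it; z points along the fingers, y is the direction in which the jaws open and shut (so a half turn about z gives the same grasp; the last joint's range is limited). The gripper opens to 87 mm and grips with 3 to 60 N. Pads are 19 mm wide; open, the fingers measure 117 mm over their backs; the gripper's body (75 mm by 190 mm) begins 51 mm behind the grasp point.
Start: joints at [53.606, 22.042, 0.453, 0, -68.411, -14.817], TCP at [0.487, 0.392, 0.234] pointing down, gripper open.
Joint ranges: [-179.83, 179.83], [-69.29, 118.12], [-61.27, 80.66], [-181.25, 117.63], [-171.15, -9.14], [-177.46, 177.46]. Speed limits (degrees/s): [159.86, 159.86, 180, 180, 180, 180].

## Interface

Orientations are given as a 3x3 rotation matrix whose columns are the frame's x, y, z axes.
In Python, from station import sense, capture, get_calibration, finish_job, search_frame, cut_out gives the robot as it stands.
- The arm moves only by the tool arm_command, never from a script. Its argument "rows" is a list of rows, each an object with "fingers": the opening in per cent of the stroke, from 0 (shut) to 100 (fully open); "travel": the shift along the tool's x, y, z in cm, a list of three; "roll": the turn about the tool's z in degrees. A call has 1 to 10 rows; each row is the pose to reach, as a shift and turn from the pose commanded when the call began, along the tool's axes at that moment; what a row does not reach only later rows make up. A row lasts 1/10 s, in which the tool goes at most 50 mm and 8.59 degrees, less where a joint would pass 70% of its speed; a pose out of reach is approached as far as the arm can. A call with a gripper value outside its range is refused whole. The fingers move at their own pace and stop on an object; the grip force is fixed at half the most. Time passes only in rows, so rows that repeat a pose let the fingers close. It gives the time, the measured TCP pose, the force and the opening at its end, in the units of the state.
- sense(): the state, without advancing time (a new reading comes with each control period).
- capture(name): name is "side" or "top" or "wrist"; returns (picture, depth): 420x560x3 uint8, red, green, blue; 420x560 float32, m along the optical axis (not along the pixel's ray), 0 where there is no reading.
- get_calibration(name): a dict with "fov_y" (degrees; the focal length in pixels is half the picture's height over the tangent of half this angle, whatever the lens; pixels are square), "cx", "cy" (the principal point, pixels), "origin" and "attitude" of the camera in the world; the wrist camera has in their place "mount" (4x4, takes a point from camera to tool coordinates, whose origin is the TCP and whose axes are the flange's). Camera axes: x right, y down, z forward; pixel columns grow to the right and rows downward; lengths in m; the calibration is good to about 2 mm. The wrist camera is an equidistant fisheye: a pixel r from the principal point sees the ray r / f radians off the axis. A picture is of the moment at which its call begins: read the wrist's pose just before it. get_calibration takes no time and is no camera call.
- finish_job(): hands the job in, once; it reports no verdict.
Trained networks look in the newest picture that a camera, given by its name, has taken for a name from the list of things; names that differ only in an ending like _2 or _b are one class to them, and where a whole thing is asked for, a point or a joint stands for the part that bears it (a point fixed in the world has none). Each returns a list of dicts, best first, with "p" (0 to 1); they miss things now and then, are a little off and sometimes report something else, mostly with a low value. They report only what shows in the picture. A call takes as long as a camera call. They do not tell look-alikes from the thing itself.
- search_frame(camera, label): "position" ([x, y, z] in m, in world coordinates, good to about 4 mm: the middle of the surface that is visible of it).
- cut_out(camera, label): "mask" (420x560 bool, what is visible of it).
The state is a dict: "time_s": time; "joints": joint angles; "joint_velocities": joint speeds; "effort": joint torques, N m; "tcp_pos": TCP position; "ee_rot": TCP orientation; "wrist_force": force on the tool from outside, world axes, zero at the start; "moment": the same for the moment, N m; "gripper_width": opening from 0.0 (shut) to 1.0 (fully open).
Only numpy, scipy, OpenCV 4.12 (cv2) and the standard library are available. Lean on these libraries where they do the work, as an engineer would, in place of code of your own. Each camera call takes 0.05 s, during which the arm holds its last target. There are 200 camera calls.

## Task

The mechanical stage is still locked for carrying. Draw its lock pin straight up out of the carriage and put it, tip first, in the steel pot. Then turn only the large lower knob of the coaxial pair until the carriage's pointer stands between the two prongs of the cursor; the small upper knob and the cursor must keep their settings, the sample dish must stay in its seat, and nothing else may be disturbed.

Things in the scene. Friction and masses are not known exactly. Their poses are not given: they have to be found in the camera images.
- stage: fixed base of a bench-top mechanical stage: grey plate 168 (x) x 240 (y) mm, top 16 mm above the table. Origin on the table under the plate's middle; its x points away from its front edge (knobs and scale are at the front, -x), y to its left. Pin guide block: top at 50 mm; gearbox under the knobs: 40 x 44 mm, top at 46 mm, then a neck of 21 mm radius; all else is below 45 mm
- knob_axis (a point): point on the common vertical axis of the two black fluted knobs, at mid-height of the large LOWER knob, 69 mm above the table; at (-55, -55) mm in the stage frame. Lower knob: 56 mm diameter, 58 to 80 mm above the table; free all round, so it can be pinched across its diameter from above, fingers on either side of the upper knob
- upper_knob_top (a point): middle of the top face of the small UPPER knob, 98 mm above the table, on the same axis: 28 mm diameter, 16 mm high (82 to 98 mm); it turns very easily
- lower_knob (a joint): angle of the lower knob, rad, 0 at the start, positive anticlockwise seen from above, range -0.1 to 3.7; light friction (about 0.06 N m), stays where left. By rack and pinion 1 rad anticlockwise moves the carriage 12 mm to the stage's left (+y). Blocked (but for 2 mm of carriage play) while the lock pin is in
- upper_knob (a joint): angle of the upper knob, rad, 0 at the start, positive anticlockwise. It is the zero-setting of the scale: it shifts the scale strip, and the cursor on it, 3 mm per rad along the stage's y. Already set: to be left alone
- carriage (a joint): travel of the carriage from its locked home position, m, positive to the stage's left, 0 to 0.044; moves only with the lower knob
- pointer (a point): tip of the carriage's slim dark steel pointer (2.2 mm wide, points to the stage's front), about 32 mm above the table; moves with the carriage
- cursor_notch (a point): middle of the gap between the two prongs of the dark steel cursor, clamped fast on the scale at the stage's front. Gap 9 mm wide in the stage's y, prongs 8.5 mm wide, top 29 mm above the table; axes parallel to the stage's. It lies 13 to 34 mm to the stage's left of the pointer at the start; the pointer passes just above the prongs
- pin_center (a point): centre (half-way up) of the lock pin, 110 mm long, upright in the guide block at the carriage's left end, tip 17 mm and top 127 mm above the table. From the tip: shank 33 mm long, 10 mm thick; collar 20 mm wide, 4 mm thick, resting on the block; round handle 73 mm long, 16 mm thick. z axis from tip to handle; bore 1.6 mm wider; 50 to 100 g. Clear of the block when lifted 35 mm
- pin_tip (a point): lower end of the lock pin's shank
- pot: round open steel pot, 72 mm outer diameter at the rim, 62 mm high, 3 mm wall, weighs about 450 g; origin at the centre of its underside on the table. Empty at the start, stands to the left of the stage
- sample_dish: shallow clear dish, 50 mm diameter, 10 mm high, loose in a round 5 mm deep seat (53 mm diameter) on the middle of the carriage, its underside 32 mm above the table; origin at the centre of its underside
- marker: bystander: marker pen 135 mm long, 17 mm thick, lying to the right of the stage; origin under its middle
- big_dish: bystander: round clear dish, 64 mm diameter, 18 mm high, at the left far side; origin at the centre of its underside
- small_dish: bystander: round clear dish, 39 mm diameter, 14 mm high, beyond the marker to the right of the stage; origin at the centre of its underside
- cursor (a joint): where the cursor is clamped along the scale, m, positive to the stage's left; 0.003 to 0.024 at the start, held fast by its thumbscrew, to be left alone
Things that resemble listed ones, but are neither listed nor needed, are in the scene too. Leave any green or red look-alike of the part that bears pin_center alone.

How it is judged:
By the outcome, as a careful person would: the job done as asked, in the order asked, and still so for the second after the job is handed in, with the robot touching nothing.
It also fails if it takes over 64 s, if anything falls off the work surface, if the arm or the gripper's body presses on something with over 40 N, if the wrist force passes 120 N, or if a joint passes its speed limit or range.

## Working session

There is one attempt and no reset: what is moved stays moved. The work goes in short steps, Python scripts to look and compute and a tool call to move; the robot and the scene stay as the last step left them, time stands still between calls to the robot, and variables do not carry over. Pictures are saved under pics/ and viewed, about 8 in all and at most 12, crops included, and the job is handed in when it is done.

Besides the shell and the picture viewer there is one more tool, called after "Emit:" as a command line: name --argument value ..., lists and objects as JSON in quotes. arm_command: Moves the arm, as the interface text tells. Its arguments: {"type":"object","properties":{"rows":{"type":"array","items":{"type":"object","properties":{"fingers":{"type":"number"},"travel":{"type":"array","items":{"type":"number"}},"roll":{"type":"number"}}}}},"required":["rows"]}

```bash
mkdir -p pics; ls; cat > h.py <<'E'
import numpy as np, cv2
from station import sense, capture, get_calibration, finish_job, search_frame, cut_out
def focal(c): return 210/np.tan(np.radians(c["fov_y"])/2)
def cloud(name,depth,s=None):
    c=get_calibration(name); f=focal(c); v,u=np.mgrid[:420,:560].astype(float)
    x=(u-c["cx"])/f; y=(v-c["cy"])/f
    if name=="wrist":
        r=np.hypot(x,y)+1e-9; k=np.tan(r)/r; x=x*k;y=y*k
        P=np.stack([x*depth,y*depth,depth],-1); M=np.array(c["mount"])
        P=P@M[:3,:3].T+M[:3,3]
        return P@np.array(s["ee_rot"]).T+np.array(s["tcp_pos"])
    P=np.stack([x*depth,y*depth,depth],-1)
    return P@np.array(c["attitude"]).T+np.array(c["origin"])
def save(n,im): cv2.imwrite("pics/"+n,im[...,::-1])
E
python3 - <<'E'
from h import *
s=sense(); print(s["time_s"],s["tcp_pos"],np.round(s["ee_rot"],3).tolist(),s["wrist_force"])
for n in("side","top","wrist"): print(n,get_calibration(n))
ims=[]
for n in("top","side"):
    im,d=capture(n); save(n+"0.png",im); np.savez(n+"0.npz",im=im,d=d); ims.append(im)
    for l in("stage","knob_axis","upper_knob_top","pointer","cursor_notch","pin_center","pot","sample_dish","marker","big_dish","small_dish"):
        print(n,l,[(np.round(r["position"],3).tolist(),round(r["p"],2)) for r in search_frame(n,l)][:4])
E
```

```text
pics
0.0 [0.48668073 0.39117536 0.23242786] [[0.626, -0.78, -0.002], [-0.78, -0.626, -0.001], [0.0, 0.002, -1.0]] [ 0.68388221  0.74956447 -0.21081243]
side {'fov_y': 53.12974947029724, 'cx': 281.13317700532866, 'cy': 209.0733991226665, 'origin': array([0.01380612, 0.44268648, 0.61123912]), 'attitude': array([[-0.58632282, -0.51039562,  0.62906427],
       [-0.80996859,  0.35663445, -0.46557788],
       [ 0.01328292, -0.78250123, -0.62250734]])}
top {'fov_y': 48.94826424416382, 'cx': 280.29419236580867, 'cy': 211.03117284607583, 'origin': array([0.32774161, 0.05113756, 1.23052075]), 'attitude': array([[-0.00477031, -0.98052979,  0.19631247],
       [-0.99998788,  0.00443877, -0.00212879],
       [ 0.00121595, -0.19632024, -0.98053908]])}
wrist {'fov_y': 65.70646984690485, 'cx': 279.5978784095503, 'cy': 207.53606129151262, 'mount': array([[ 6.44865080e-05, -9.66504049e-01, -2.56651359e-01,
         7.01593083e-02],
       [ 9.99999978e-01,  1.13946244e-04, -1.77840476e-04,
         3.52096866e-04],
       [ 2.01127999e-04, -2.56651341e-01,  9.66504034e-01,
        -1.51663656e-01],
  
[... 765 characters left out ...]
.59), ([0.585, -0.199, 0.014], 0.57)]
side stage [([0.49, 0.028, 0.019], 0.7), ([0.595, 0.347, 0.018], 0.31)]
side knob_axis [([0.492, 0.032, 0.024], 0.58)]
side upper_knob_top [([0.458, -0.037, 0.1], 0.62)]
side pointer [([0.53, -0.001, 0.033], 0.67)]
side cursor_notch [([0.455, 0.06, 0.026], 0.62)]
side pin_center [([0.543, 0.049, 0.09], 0.77), ([0.668, -0.009, 0.067], 0.65), ([0.46, 0.056, 0.027], 0.61), ([0.656, 0.048, 0.067], 0.6)]
side pot [([0.458, 0.308, 0.036], 0.71), ([0.444, -0.029, 0.078], 0.4)]
side sample_dish [([0.54, -0.027, 0.033], 0.8)]
side marker [([0.437, -0.181, 0.012], 0.87)]
side big_dish [([0.594, 0.349, 0.022], 0.77)]
side small_dish [([0.578, -0.195, 0.012], 0.69)]
```

```bash
python3 - <<'E'
from h import *
a=np.load("top0.npz")["im"][60:420,40:520]; b=np.load("side0.npz")["im"]
save("t0.png",cv2.resize(a,(800,600),interpolation=cv2.INTER_CUBIC))
save("s0.png",cv2.resize(b,(800,600),interpolation=cv2.INTER_CUBIC))
E
```

```text
(no output)
```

View pics/t0.png

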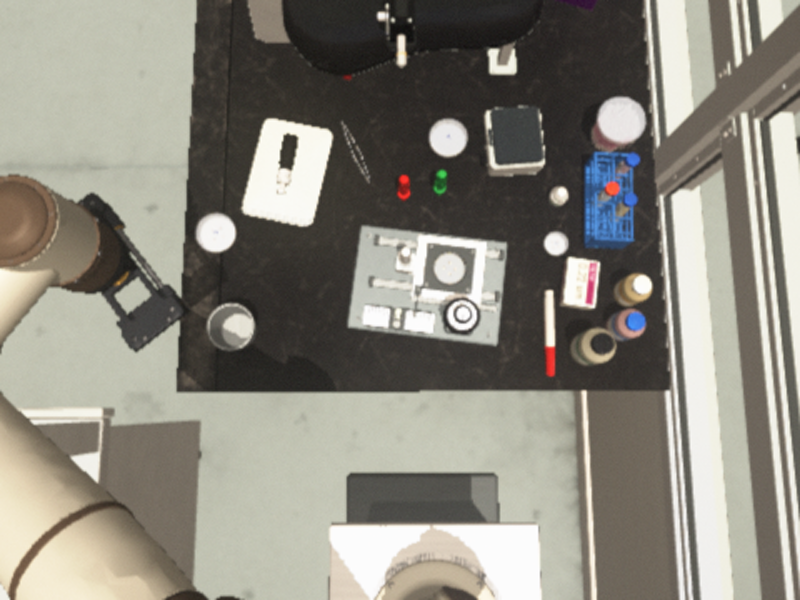

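View pics/s0.png

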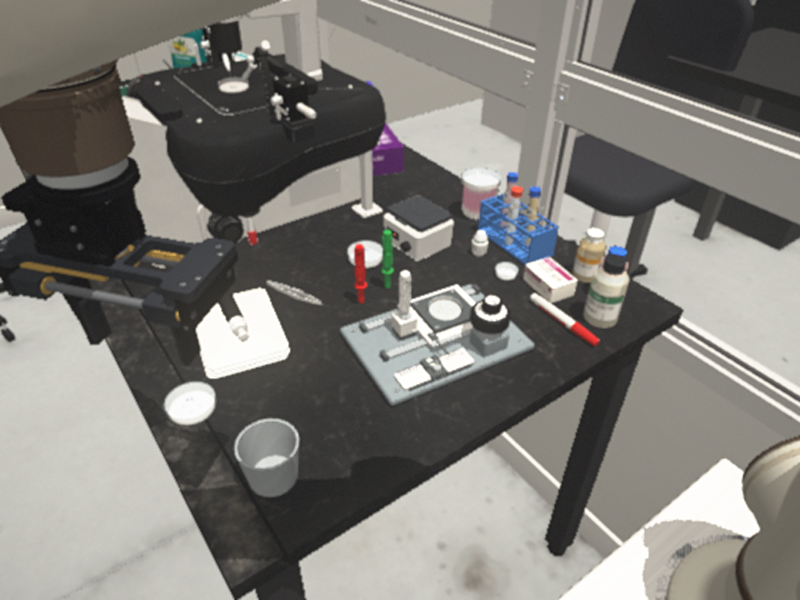

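The top crop shows the grey/white pin upright in the guide block at (405,255). The knobs are at (462,315), the pot at (231,326), the scale and cursor at about (398,318), and the red and green look-alikes at (404,187) and (440,180). The stage's own pin is the one in the block at about (0.545, 0.045); the coloured ones stand off the stage at x≈0.66. I'll refine positions from depth.

```bash
python3 - <<'E'
from h import *
for n in("top","side"):
    z=np.load(n+"0.npz"); P=cloud(n,z["d"]); ok=z["d"]>0
    x,y,h=P[...,0],P[...,1],P[...,2]
    def sel(a): return P[ok&a]
    t=sel((abs(x-.15)<0)|((abs(x-.45)<.1)&(abs(y-.2)<.04))); print(n,"table z",np.median(t[:,2]))
    m=(abs(h-.016)<.006)&(abs(x-.51)<.13)&(abs(y-.01)<.16)&ok
    p=P[m][:,:2].astype(np.float32); (c,sz,a)=cv2.minAreaRect(p); print("plate",c,sz,a,len(p))
    p=sel((np.hypot(x-.545,y-.045)<.03)&(h>.062)); print("pin",len(p),p[:,:2].mean(0),np.median(p[:,:2],0),p[:,2].max())
    p=sel((np.hypot(x-.458,y+.035)<.04)&(h>.09)); print("upper",len(p),p.mean(0),cv2.minEnclosingCircle(p[:,:2].astype(np.float32)))
    p=sel((np.hypot(x-.458,y+.035)<.05)&(h>.072)&(h<.086)); print("lower",len(p),cv2.minEnclosingCircle(p[:,:2].astype(np.float32)))
    p=sel((np.hypot(x-.45,y-.313)<.06)&(h>.055)&(h<.07)); print("rim",len(p),p.mean(0),cv2.minEnclosingCircle(p[:,:2].astype(np.float32)))
E
```

```text
top table z -0.0004306314105448905
plate (0.5179187059402466, 0.005191005766391754) (0.24000167846679688, 0.1687380075454712) 82.66771697998047 2829
pin 59 [0.54554243 0.04184404] [0.5443472  0.04209078] 0.1297566269439303
upper 97 [ 0.45977286 -0.04242111  0.09729403] ((0.46014103293418884, -0.04263671860098839), 0.01410963200032711)
lower 285 ((0.4601375162601471, -0.042900450527668), 0.028006769716739655)
rim 134 [0.44743441 0.31018013 0.06058328] ((0.4466702342033386, 0.3080863356590271), 0.03591668978333473)
side table z -0.001221774445178958
plate (0.5154523849487305, 0.006582401692867279) (0.24051688611507416, 0.16911640763282776) 82.88203430175781 3354
pin 217 [0.5429622  0.04542712] [0.54211223 0.04605276] 0.1271074684884731
upper 120 [ 0.45642253 -0.03928066  0.09569971] ((0.4575519561767578, -0.041138652712106705), 0.01366658415645361)
lower 319 ((0.4586133062839508, -0.04200334846973419), 0.0284318458288908)
rim 367 [0.44518828 0.30997227 0.05932559] ((0.4448614716529846, 0.309158056974411), 0.03618761524558067)
```

Emit:
arm_command --rows '[{"travel":[4,2,0],"roll":4,"fingers":100},{"travel":[8,4.5,0],"roll":8,"fingers":100},{"travel":[12,7,0],"roll":13,"fingers":100},{"travel":[16,9,0],"roll":18,"fingers":100},{"travel":[20,11,0],"roll":23,"fingers":100},{"travel":[24,13.5,0],"roll":28,"fingers":100},{"travel":[27.5,15.5,0],"roll":33,"fingers":100},{"travel":[30,17,0],"roll":38.7,"fingers":100},{"travel":[30.7,17.3,0],"roll":38.7,"fingers":100},{"travel":[30.7,17.3,0],"roll":38.7,"fingers":100}]'

```text
time_s: 2.2
tcp_pos: [0.5448, 0.0431, 0.2336]
ee_rot: [[0.001, -1.0, 0.0], [-1.0, -0.001, 0.0], [-0.0, -0.0, -1.0]]
wrist_force: [0.5, 1.0, -0.8]
gripper_width: 0.995
```

```bash
cat > w.py <<'E'
from h import *
import sys
tag=sys.argv[1]
s=sense(); im,d=capture("wrist"); np.savez(tag+".npz",im=im,d=d,R=s["ee_rot"],t=s["tcp_pos"])
print(s["time_s"],np.round(s["tcp_pos"],4),np.round(s["ee_rot"],3).tolist(),np.round(s["joints"],1),np.round(s["wrist_force"],1))
P=cloud("wrist",d,s); x,y,h=P[...,0],P[...,1],P[...,2]; ok=d>0
save(tag+".png",cv2.resize(im,(800,600),interpolation=cv2.INTER_CUBIC))
def circ(n,m):
    p=P[ok&m]
    if len(p)>10: print(n,len(p),p.mean(0).round(4),cv2.minEnclosingCircle(p[:,:2].astype(np.float32)), p[:,2].max().round(4))
circ("pintop",(np.hypot(x-.544,y-.0435)<.03)&(h>.117))
circ("pincollar",(np.hypot(x-.544,y-.0435)<.025)&(h>.045)&(h<.06))
circ("upper",(np.hypot(x-.459,y+.042)<.03)&(h>.09))
circ("lower",(np.hypot(x-.459,y+.042)<.04)&(h>.072)&(h<.086))
circ("rim",(np.hypot(x-.446,y-.309)<.06)&(h>.055)&(h<.07))
m=(abs(h-.016)<.004)&(abs(x-.517)<.11)&(abs(y-.005)<.15)&ok; print("plate",cv2.minAreaRect(P[m][:,:2].astype(np.float32)),np.median(h[m]))
for l in("pointer","cursor_notch","pin_center","knob_axis"):
    print(l,[(np.round(r["position"],4).tolist(),round(r["p"],2)) for r in search_frame("wrist",l)][:4])
E
python3 w.py w1
```

```text
2.2 [0.5448 0.0431 0.2336] [[0.001, -1.0, 0.0], [-1.0, -0.001, 0.0], [-0.0, -0.0, -1.0]] [ 21.5  14.4 -10.7  -0.  -64.9 -21.5] [ 0.5  1.  -0.8]
pintop 10858 [0.543  0.0179 0.328 ] ((0.5427742004394531, 0.02849235199391842), 0.02278096042573452) 0.3464
pincollar 444 [0.5489 0.0372 0.0511] ((0.5491307377815247, 0.04146803542971611), 0.0196855366230011) 0.0566
upper 706 [ 0.4621 -0.0423  0.098 ] ((0.4608953297138214, -0.04242269694805145), 0.014181828126311302) 0.1007
lower 1756 [ 0.4644 -0.042   0.0802] ((0.46068739891052246, -0.04254910722374916), 0.028461437672376633) 0.0858
plate ((0.5180301666259766, 0.005602329969406128), (0.24047088623046875, 0.1686941236257553), 82.7479248046875) 0.016471974892339175
pointer [([0.5308, -0.0214, 0.0329], 0.56)]
cursor_notch [([0.4637, 0.0546, 0.026], 0.75)]
pin_center [([0.665, -0.0176, 0.0884], 0.93), ([0.5497, 0.0416, 0.1192], 0.9), ([0.6594, 0.0418, 0.0868], 0.64)]
knob_axis [([0.5138, 0.0048, 0.0226], 0.56)]
```

View pics/w1.png

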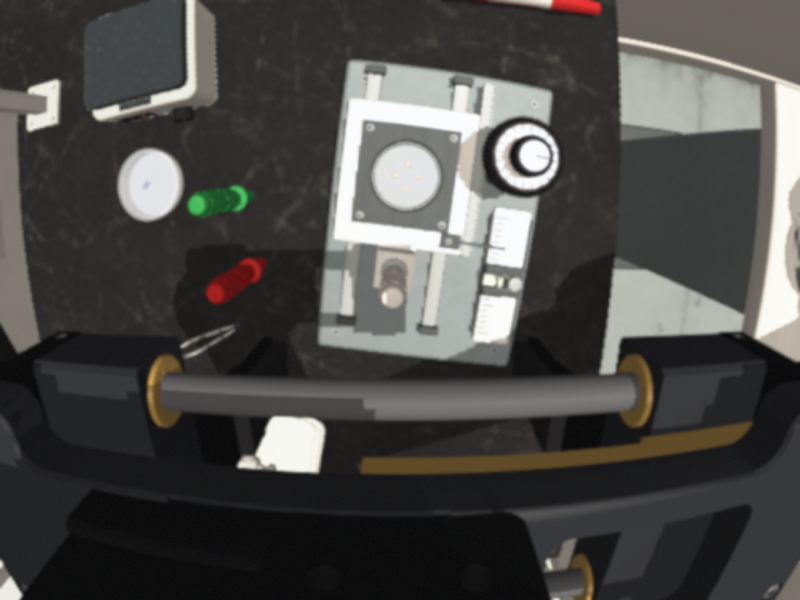

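The wrist view shows the stage's grey pin in the block at (392,288), between the jaws. The red pin (235,280) and green pin (218,200) stand off the stage, so they are not the one. The pointer tip is at about (505,248) and the cursor at (500,283). Next I'll measure the pin handle and enlarge it together with the pointer and cursor.

```bash
python3 - <<'E'
from h import *
z=np.load("w1.npz"); d=z["d"]; P=cloud("wrist",d,dict(ee_rot=z["R"],tcp_pos=z["t"])); x,y,h=P[...,0],P[...,1],P[...,2]
m=(np.hypot(x-.547,y-.042)<.025)&(h>.060)&(h<.135)
for lo,hi in((.06,.09),(.09,.12),(.122,.135)):
    p=P[m&(h>lo)&(h<hi)]; print(lo,len(p),p.mean(0).round(4),p.min(0).round(4),p.max(0).round(4), cv2.minEnclosingCircle(p[:,:2].astype(np.float32)))
for n in("top","side"):
    q=np.load(n+"0.npz"); Q=cloud(n,q["d"]); mm=(np.hypot(Q[...,0]-.546,Q[...,1]-.043)<.025)&(Q[...,2]>.122)&(Q[...,2]<.135)
    p=Q[mm]; print(n,len(p),p.mean(0).round(4))
c=z["im"][150:245,220:380]; save("w1c.png",cv2.resize(c,(800,475),interpolation=cv2.INTER_CUBIC))
E
```

```text
0.06 89 [0.5488 0.0358 0.0788] [0.5414 0.0335 0.0629] [0.5568 0.0404 0.0895] ((0.5491459369659424, 0.039318036288022995), 0.007824479602277279)
0.09 145 [0.5486 0.0364 0.1086] [0.5407 0.0333 0.0903] [0.5574 0.0474 0.1199] ((0.5491169095039368, 0.04179811105132103), 0.0086264843121171)
0.122 248 [0.549  0.0409 0.1267] [0.5419 0.0344 0.1221] [0.5561 0.0486 0.129 ] ((0.5489757061004639, 0.04225890338420868), 0.007470416836440563)
top 25 [0.5482 0.041  0.1264]
side 30 [0.5458 0.0439 0.1248]
```

View pics/w1c.png

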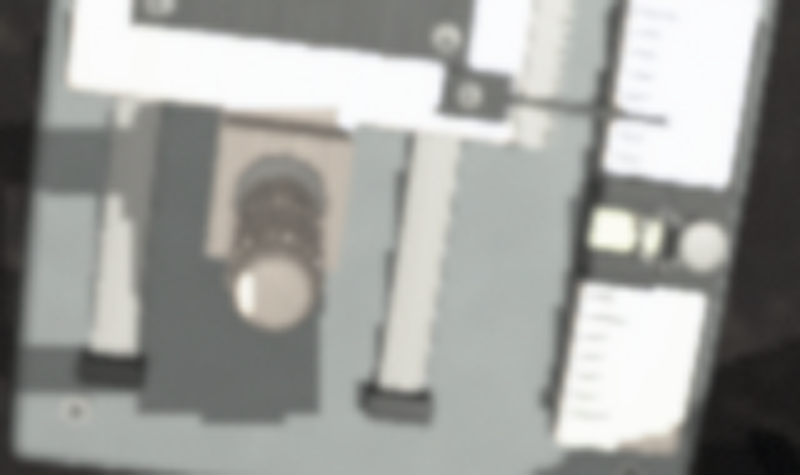

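Emit:
arm_command --rows '[{"travel":[0.1,-0.4,3],"roll":0,"fingers":100},{"travel":[0.1,-0.4,6],"roll":0,"fingers":100},{"travel":[0.1,-0.4,9],"roll":0,"fingers":100},{"travel":[0.1,-0.4,11.5],"roll":0,"fingers":100},{"travel":[0.1,-0.4,13],"roll":0,"fingers":100},{"travel":[0.1,-0.4,13.6],"roll":0,"fingers":100},{"travel":[0.1,-0.4,13.6],"roll":0,"fingers":100},{"travel":[0.1,-0.4,13.6],"roll":0,"fingers":40},{"travel":[0.1,-0.4,13.6],"roll":0,"fingers":40},{"travel":[0.1,-0.4,13.6],"roll":0,"fingers":40}]'

```text
time_s: 3.45
tcp_pos: [0.5491, 0.0431, 0.0985]
ee_rot: [[0.002, -1.0, 0.002], [-1.0, -0.002, 0.001], [-0.001, -0.002, -1.0]]
wrist_force: [0.8, 0.5, 0.1]
gripper_width: 0.811
```

Emit:
arm_command --rows '[{"travel":[0,0,0],"roll":0,"fingers":10},{"travel":[0,0,0],"roll":0,"fingers":10},{"travel":[0,0,0],"roll":0,"fingers":10},{"travel":[0,0,0],"roll":0,"fingers":10},{"travel":[0,0,0],"roll":0,"fingers":10}]'

```text
time_s: 3.95
tcp_pos: [0.5486, 0.0428, 0.0975]
ee_rot: [[0.001, -1.0, -0.0], [-1.0, -0.001, -0.0], [0.0, 0.0, -1.0]]
wrist_force: [-0.3, 0.1, 0.7]
gripper_width: 0.36
```

Emit:
arm_command --rows '[{"travel":[0,0,0],"roll":0,"fingers":0},{"travel":[0,0,0],"roll":0,"fingers":0},{"travel":[0,0,0],"roll":0,"fingers":0},{"travel":[0,0,0],"roll":0,"fingers":0},{"travel":[0,0,0],"roll":0,"fingers":0}]'

```text
time_s: 4.45
tcp_pos: [0.5485, 0.0429, 0.0975]
ee_rot: [[0.002, -1.0, -0.0], [-1.0, -0.002, -0.0], [0.0, 0.0, -1.0]]
wrist_force: [-0.9, -0.3, -0.4]
gripper_width: 0.179
```

Emit:
arm_command --rows '[{"travel":[0,0,-0.5],"roll":0,"fingers":0},{"travel":[0,0,-1],"roll":0,"fingers":0},{"travel":[0,0,-1.5],"roll":0,"fingers":0},{"travel":[0,0,-2.2],"roll":0,"fingers":0},{"travel":[0,0,-3],"roll":0,"fingers":0},{"travel":[0,0,-4],"roll":0,"fingers":0},{"travel":[0,0,-5.5],"roll":0,"fingers":0},{"travel":[0,0,-7.5],"roll":0,"fingers":0},{"travel":[0,0,-9.5],"roll":0,"fingers":0},{"travel":[0,0,-10],"roll":0,"fingers":0}]'

```text
time_s: 5.45
tcp_pos: [0.55, 0.0432, 0.2007]
ee_rot: [[0.002, -1.0, 0.006], [-1.0, -0.002, 0.001], [-0.001, -0.006, -1.0]]
wrist_force: [-0.2, 0.4, -1.0]
gripper_width: 0.175
```

```bash
python3 - <<'E'
from h import *
s=sense(); im,d=capture("side"); P=cloud("side",d); x,y,h=P[...,0],P[...,1],P[...,2]
print(s["tcp_pos"],s["gripper_width"],s["wrist_force"],s["joints"])
m=cut_out("side","pin_center")
for r in m: p=P[r["mask"]&(d>0)]; print(r["p"],p.min(0).round(3),p.max(0).round(3),np.median(p,0).round(3))
save("s1.png",cv2.resize(im[100:330,180:420],(800,600) if 0 else (600,575),interpolation=cv2.INTER_CUBIC))
E
```

```text
[0.55003597 0.04316674 0.20071534] 0.1754866266508983 [-0.21337729  0.39052631 -1.00127551] [ 2.13494153e+01  1.63056003e+01 -1.30433163e+01  5.32707355e-02
 -6.03273755e+01 -2.12629740e+01]
0.7 [ 0.651 -0.003 -0.003] [0.758 0.053 0.111] [0.657 0.047 0.068]
0.69 [ 0.66  -0.054 -0.003] [ 0.726 -0.003  0.11 ] [ 0.666 -0.01   0.066]
0.54 [ 0.535 -0.094 -0.002] [0.746 0.054 0.229] [0.545 0.047 0.16 ]
```

View pics/s1.png

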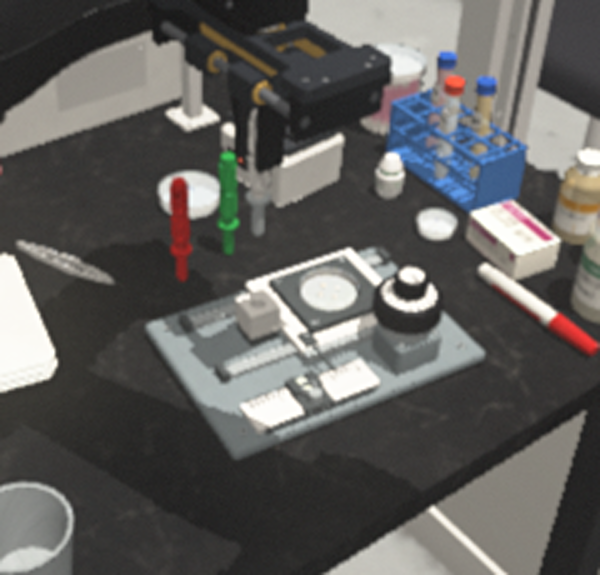

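The pin is free of the block: its tip is at (258,235), well above the stage, and the look-alikes are untouched. Next I'll carry it over the pot.

Emit:
arm_command --rows '[{"travel":[-1.5,0.6,0],"roll":0,"fingers":0},{"travel":[-4.5,1.8,0],"roll":0,"fingers":0},{"travel":[-8,3.1,0],"roll":0,"fingers":0},{"travel":[-12,4.6,0],"roll":0,"fingers":0},{"travel":[-16,6.2,0],"roll":0,"fingers":0},{"travel":[-20,7.7,0],"roll":0,"fingers":0},{"travel":[-23.5,9.1,0],"roll":0,"fingers":0},{"travel":[-25.5,9.9,0],"roll":0,"fingers":0},{"travel":[-26.5,10.2,0],"roll":0,"fingers":0},{"travel":[-26.5,10.2,0],"roll":0,"fingers":0}]'

```text
time_s: 6.55
tcp_pos: [0.4456, 0.3082, 0.1966]
ee_rot: [[0.003, -1.0, -0.001], [-1.0, -0.003, -0.001], [0.001, 0.001, -1.0]]
wrist_force: [-0.3, -0.0, -0.9]
gripper_width: 0.175
```

```bash
python3 - <<'E'
from h import *
s=sense(); print(s["tcp_pos"],s["gripper_width"],s["wrist_force"],s["joints"].round(1))
im,d=capture("wrist"); P=cloud("wrist",d,s); x,y,h=P[...,0],P[...,1],P[...,2]
p=P[(np.hypot(x-.446,y-.309)<.055)&(h>.056)&(h<.068)&(d>0)]; print(len(p),p.mean(0),cv2.minEnclosingCircle(p[:,:2].astype(np.float32)))
save("w2.png",im)
E
```

```text
[0.44561705 0.30822223 0.19657424] 0.1753614402953256 [-0.2610691  -0.01244293 -0.93111959] [ 51.8  15.8 -14.4  -0.  -59.9 -51.6]
871 [0.4470523  0.30588146 0.06159617] ((0.44655242562294006, 0.30856287479400635), 0.036061059683561325)
```

View pics/w2.png

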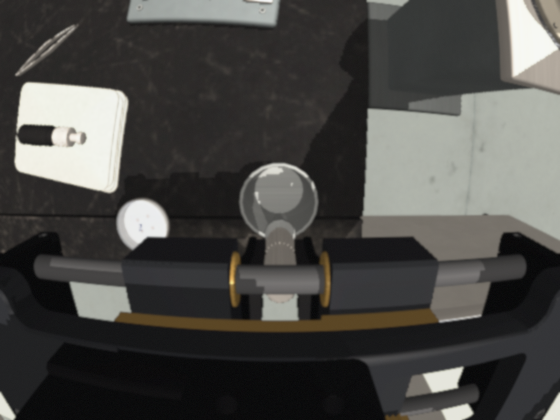

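The pot rim centre (0.4466, 0.3086) lies under the gripped pin at (0.4456, 0.3082), so I'll lower it.

Emit:
arm_command --rows '[{"travel":[0,0,1.5],"roll":0,"fingers":0},{"travel":[0,-0.1,3.5],"roll":0,"fingers":0},{"travel":[0,-0.1,5.5],"roll":0,"fingers":0},{"travel":[0,-0.1,7.5],"roll":0,"fingers":0},{"travel":[0,-0.1,9],"roll":0,"fingers":0},{"travel":[0,-0.1,9.8],"roll":0,"fingers":0},{"travel":[0,-0.1,10.2],"roll":0,"fingers":0},{"travel":[0,-0.1,10.6],"roll":0,"fingers":0},{"travel":[0,-0.1,10.7],"roll":0,"fingers":0},{"travel":[0,-0.1,10.7],"roll":0,"fingers":0}]'

```text
time_s: 7.6
tcp_pos: [0.4474, 0.3079, 0.091]
ee_rot: [[0.002, -1.0, 0.001], [-1.0, -0.002, 0.001], [-0.001, -0.001, -1.0]]
wrist_force: [0.3, 0.1, -0.0]
gripper_width: 0.172
```

Emit:
arm_command --rows '[{"travel":[0,0,0.1],"roll":0,"fingers":0},{"travel":[0,0,0.2],"roll":0,"fingers":0},{"travel":[0,0,0.2],"roll":0,"fingers":0}]'

```text
time_s: 7.9
tcp_pos: [0.4472, 0.3078, 0.0886]
ee_rot: [[0.002, -1.0, 0.0], [-1.0, -0.002, 0.0], [-0.0, -0.0, -1.0]]
wrist_force: [0.1, -0.1, -2.1]
gripper_width: 0.177
```

Emit:
arm_command --rows '[{"travel":[0,0,0.1],"roll":0,"fingers":0},{"travel":[0,0,0.2],"roll":0,"fingers":0},{"travel":[0,0,0.2],"roll":0,"fingers":0},{"travel":[0,0,0.2],"roll":0,"fingers":100},{"travel":[0,0,0.2],"roll":0,"fingers":100},{"travel":[0,0,0.2],"roll":0,"fingers":100},{"travel":[0,0,0.2],"roll":0,"fingers":100},{"travel":[0,0,0.2],"roll":0,"fingers":100},{"travel":[0,0,0.2],"roll":0,"fingers":100},{"travel":[0,0,0.2],"roll":0,"fingers":100}]'

```text
time_s: 8.9
tcp_pos: [0.4472, 0.3077, 0.0866]
ee_rot: [[0.002, -1.0, 0.0], [-1.0, -0.002, 0.0], [-0.0, -0.0, -1.0]]
wrist_force: [-0.3, 0.5, 0.1]
gripper_width: 0.726
```

Emit:
arm_command --rows '[{"travel":[0,0,0],"roll":0,"fingers":100},{"travel":[0,0,0],"roll":0,"fingers":100},{"travel":[0,0,-1],"roll":0,"fingers":100},{"travel":[0,0,-3],"roll":0,"fingers":100},{"travel":[0,0,-6],"roll":0,"fingers":100},{"travel":[0,0,-9],"roll":0,"fingers":100},{"travel":[0,0,-12],"roll":0,"fingers":100},{"travel":[0,0,-14],"roll":0,"fingers":100},{"travel":[0,0,-14],"roll":0,"fingers":100}]'

```text
time_s: 9.8
tcp_pos: [0.4486, 0.3089, 0.2309]
ee_rot: [[0.002, -1.0, 0.006], [-1.0, -0.002, 0.006], [-0.006, -0.006, -1.0]]
wrist_force: [-0.1, -0.4, -0.6]
gripper_width: 1.004
```

```bash
python3 - <<'E'
from h import *
s=sense(); print(s["time_s"],s["tcp_pos"],s["gripper_width"],s["wrist_force"])
im,d=capture("side"); P=cloud("side",d); x,y,h=P[...,0],P[...,1],P[...,2]
p=P[(np.hypot(x-.446,y-.309)<.07)&(h>.07)&(h<.15)&(d>0)]; print("pin over rim",len(p),p.min(0),p.max(0))
p=P[(np.hypot(x-.446,y-.309)<.05)&(h>.055)&(h<.064)&(d>0)]; print("rim",len(p),cv2.minEnclosingCircle(p[:,:2].astype(np.float32)))
save("s2.png",cv2.resize(im[260:380,120:300],(720,480),interpolation=cv2.INTER_CUBIC))
E
```

```text
9.8 [0.44861775 0.30894176 0.23090097] 1.0038903532164656 [-0.10410928 -0.42519051 -0.60225461]
pin over rim 245 [0.435557   0.29891565 0.07109837] [0.45119046 0.31572982 0.11565693]
rim 369 ((0.4452346861362457, 0.309377521276474), 0.036590855568647385)
```

View pics/s2.png

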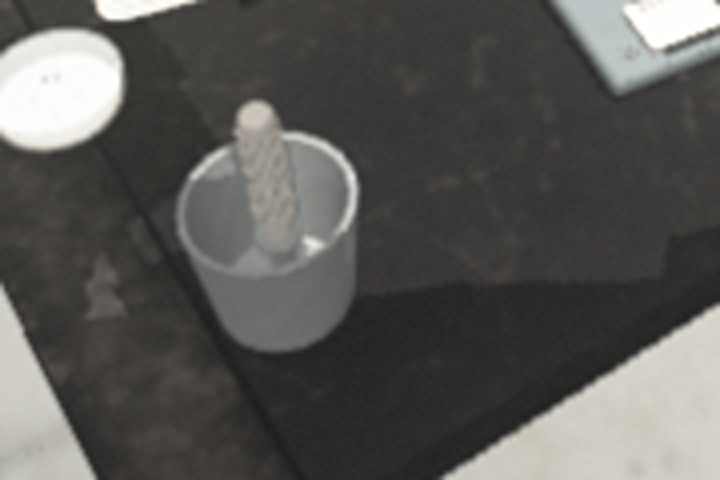

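The pin stands tip-down in the pot, with its top at (258,112) and the pot not moved. Next I'll move over the knob, pre-rolled so the last joint has room to turn anticlockwise.

Emit:
arm_command --rows '[{"travel":[2,0,0],"roll":8,"fingers":100},{"travel":[6,-0.2,0],"roll":16,"fingers":100},{"travel":[10,-0.4,0],"roll":24,"fingers":100},{"travel":[14.5,-0.6,0],"roll":32,"fingers":100},{"travel":[19,-0.8,0],"roll":40,"fingers":100},{"travel":[23.5,-1,0],"roll":48,"fingers":100},{"travel":[28,-1.2,0],"roll":56,"fingers":100},{"travel":[32,-1.3,0],"roll":64,"fingers":100},{"travel":[34.5,-1.4,0],"roll":72,"fingers":100},{"travel":[35,-1.4,0],"roll":80,"fingers":100}]'

```text
time_s: 10.85
tcp_pos: [0.4606, -0.0447, 0.2253]
ee_rot: [[-0.986, -0.166, -0.003], [-0.166, 0.986, -0.001], [0.003, -0.0, -1.0]]
wrist_force: [0.5, 0.8, -0.6]
gripper_width: 1.001
```

Emit:
arm_command --rows '[{"travel":[0,0,0],"roll":0,"fingers":100},{"travel":[0,0,0],"roll":0,"fingers":100},{"travel":[0,0,0],"roll":0,"fingers":100}]'

```text
time_s: 11.15
tcp_pos: [0.4615, -0.0417, 0.2261]
ee_rot: [[-0.984, -0.178, -0.001], [-0.178, 0.984, -0.0], [0.001, 0.0, -1.0]]
wrist_force: [-0.0, 0.4, 0.2]
gripper_width: 0.998
```

```bash
python3 w.py w3
```

```text
11.15 [ 0.4615 -0.0417  0.2261] [[-0.984, -0.178, -0.001], [-0.178, 0.984, -0.0], [0.001, 0.0, -1.0]] [ 15.    6.5 -21.8  -0.  -61.7 -94.7] [-0.   0.4  0.2]
upper 16439 [ 0.4372 -0.0455  0.3143] ((0.44901472330093384, -0.043086711317300797), 0.025581281632184982) 0.3389
lower 1863 [ 0.4573 -0.0432  0.0802] ((0.4604043662548065, -0.04250888526439667), 0.02834594063460827) 0.0859
rim 413 [0.4338 0.3033 0.0609] ((0.4446781575679779, 0.3081888258457184), 0.03632456809282303) 0.07
plate ((0.5175569653511047, 0.005087822675704956), (0.23965048789978027, 0.1681956946849823), 82.6117935180664) 0.0163936024871128
pointer [([0.5082, -0.0142, 0.0314], 0.87)]
cursor_notch [([0.4619, 0.0499, 0.0236], 0.87), ([0.4848, -0.0108, 0.0193], 0.67)]
pin_center [([0.449, 0.3039, 0.0787], 0.77)]
knob_axis [([0.4818, -0.0083, 0.0213], 0.69)]
```

View pics/w3.png

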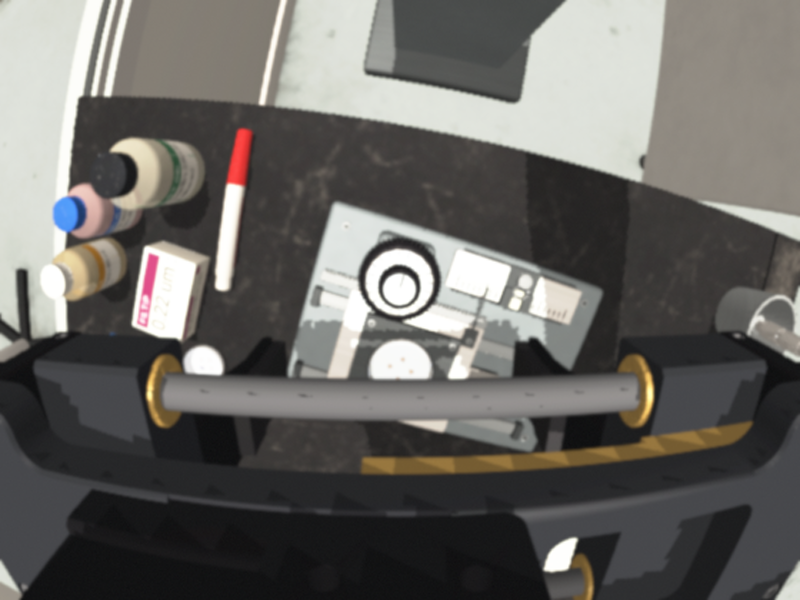

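The view shows the knob pair at (400,285), the pointer near (485,295) and the cursor at (520,290). I'll rectify the scale area into the stage frame to measure the needed travel, and double-check the knob axis.

```bash
cat > rect.py <<'E'
from h import *
yaw=np.radians(-7.3); C=np.array([.5175,.0052]); Rz=np.array([[np.cos(yaw),-np.sin(yaw)],[np.sin(yaw),np.cos(yaw)]])
def rectify(name,im,z,s=None,x0=-.09,x1=-.03,y0=-.03,y1=.09,k=6):
    # output: column = stage y decreasing? no: columns grow with stage y, rows grow with stage x; k px/mm
    X,Y=np.meshgrid(np.arange(x0,x1,.001/k),np.arange(y0,y1,.001/k),indexing="ij")
    W=np.stack([X,Y],-1)@Rz.T+C; W=np.concatenate([W,np.full(X.shape+(1,),z)],-1)
    c=get_calibration(name); f=focal(c)
    if name=="wrist":
        M=np.array(c["mount"]); T=(W-np.array(s["tcp_pos"]))@np.array(s["ee_rot"]); Q=(T-M[:3,3])@M[:3,:3]
        r=np.hypot(Q[...,0],Q[...,1])+1e-9; g=np.arctan2(r,Q[...,2])/r; u=Q[...,0]*g; v=Q[...,1]*g
    else:
        Q=(W-np.array(c["origin"]))@np.array(c["attitude"]); u=Q[...,0]/Q[...,2]; v=Q[...,1]/Q[...,2]
    return cv2.remap(im,(u*f+c["cx"]).astype(np.float32),(v*f+c["cy"]).astype(np.float32),cv2.INTER_CUBIC)
E
python3 - <<'E'
from rect import *
out=[]
for t in("w1","w3"):
    z=np.load(t+".npz"); s=dict(ee_rot=z["R"],tcp_pos=z["t"]); out.append(rectify("wrist",z["im"],.030,s))
    P=cloud("wrist",z["d"],s); x,y,h=P[...,0],P[...,1],P[...,2]
    for a,b in((.094,.104),(.075,.086)):
        p=P[(np.hypot(x-.46,y+.042)<.035)&(h>a)&(h<b)][:,:2]; print(t,a,cv2.minEnclosingCircle(p.astype(np.float32)))
    q=(P[...,:2]-C)@Rz
    m=(q[...,0]<-.03)&(q[...,0]>-.085)&(q[...,1]>-.01)&(q[...,1]<.09)&(h>.0245)&(h<.06)&(z["d"]>0)
    print("high pts",np.histogram(q[...,1][m],bins=np.arange(-.01,.09,.004)))
im=np.vstack(out)
for i in range(12): cv2.putText(im,str(-30+10*i),(60*i,20),0,.45,(255,0,0),1); cv2.line(im,(60*i,0),(60*i,8),(255,0,0),1)
print(im.shape); save("r1.png",im)
E
```

```text
w1 0.094 ((0.4613071084022522, -0.042262155562639236), 0.014175256714224815)
w1 0.075 ((0.46109774708747864, -0.04239140450954437), 0.028461573645472527)
high pts (array([  7,   4,   7,   5,   4,   7,  52,   7,   9,  28,  99, 103,  93,
        95,  94,  92,  29,   3,   2,   1,   2,   1,   2,   5]), array([-0.01 , -0.006, -0.002,  0.002,  0.006,  0.01 ,  0.014,  0.018,
        0.022,  0.026,  0.03 ,  0.034,  0.038,  0.042,  0.046,  0.05 ,
        0.054,  0.058,  0.062,  0.066,  0.07 ,  0.074,  0.078,  0.082,
        0.086]))
w3 0.094 ((0.46045464277267456, -0.042796067893505096), 0.014140401035547256)
w3 0.075 ((0.46041586995124817, -0.0425553061068058), 0.028386445716023445)
high pts (array([ 11,  13,  15,   9,   9,  20,  49,   8,  10,  36, 102, 111,  89,
        93,  88,  93,  24,   2,   2,   1,   1,   2,   1,   5]), array([-0.01 , -0.006, -0.002,  0.002,  0.006,  0.01 ,  0.014,  0.018,
        0.022,  0.026,  0.03 ,  0.034,  0.038,  0.042,  0.046,  0.05 ,
        0.054,  0.058,  0.062,  0.066,  0.07 ,  0.074,  0.078,  0.082,
        0.086]))
(720, 720, 3)
```

View pics/r1.png

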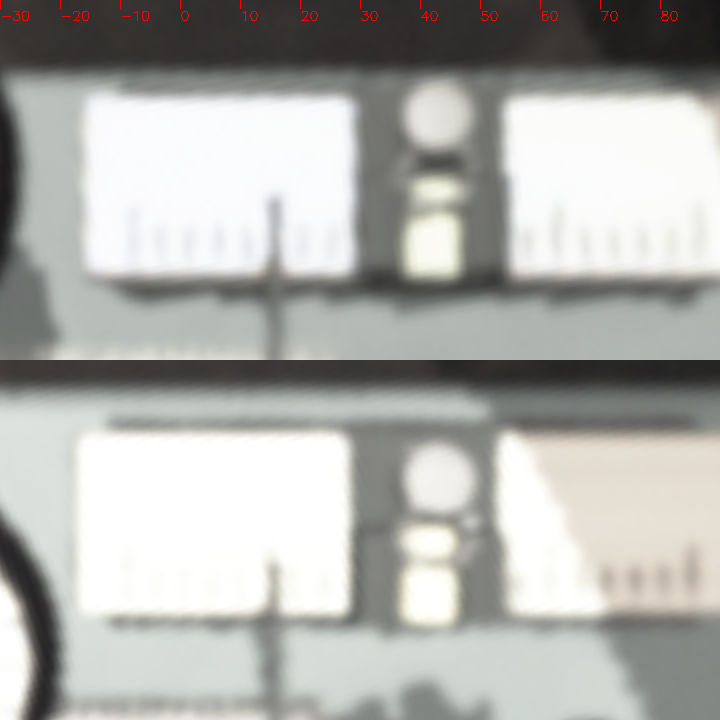

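Pointer at stage y ≈ 15.7 mm, gap middle ≈ 41.8 mm (gap 37 to 46.5 mm). That needs about 26.1 mm of travel, 2.18 rad or 125° anticlockwise, which is inside the stated 13 to 34 mm. Descending onto the lower knob.

Emit:
arm_command --rows '[{"travel":[0.1,-0.1,3],"roll":0,"fingers":100},{"travel":[0.1,-0.1,6],"roll":0,"fingers":100},{"travel":[0.1,-0.1,9],"roll":0,"fingers":100},{"travel":[0.1,-0.1,11.5],"roll":0,"fingers":100},{"travel":[0.1,-0.1,13.5],"roll":0,"fingers":100},{"travel":[0.1,-0.1,15],"roll":0,"fingers":100},{"travel":[0.1,-0.1,16],"roll":0,"fingers":100},{"travel":[0.1,-0.1,16.3],"roll":0,"fingers":100},{"travel":[0.1,-0.1,16.3],"roll":0,"fingers":100},{"travel":[0.1,-0.1,16.3],"roll":0,"fingers":100}]'

```text
time_s: 12.4
tcp_pos: [0.4616, -0.0433, 0.0642]
ee_rot: [[-0.984, -0.176, 0.002], [-0.176, 0.984, 0.0], [-0.002, -0.0, -1.0]]
wrist_force: [0.1, -0.0, -0.1]
gripper_width: 1.003
```

Emit:
arm_command --rows '[{"travel":[0,0,0],"roll":0,"fingers":70},{"travel":[0,0,0],"roll":0,"fingers":68},{"travel":[0,0,0],"roll":0,"fingers":66},{"travel":[0,0,0],"roll":0,"fingers":60},{"travel":[0,0,0],"roll":0,"fingers":60},{"travel":[0,0,0],"roll":0,"fingers":50},{"travel":[0,0,0],"roll":0,"fingers":50}]'

```text
time_s: 13.1
tcp_pos: [0.4608, -0.0424, 0.0636]
ee_rot: [[-0.985, -0.175, 0.0], [-0.175, 0.985, 0.001], [-0.0, 0.001, -1.0]]
wrist_force: [-1.6, 5.8, 1.4]
gripper_width: 0.636
```

Emit:
arm_command --rows '[{"travel":[0,0.03,0],"roll":0,"fingers":40},{"travel":[0,0.03,0],"roll":0,"fingers":40},{"travel":[0,0.03,0],"roll":-5,"fingers":40},{"travel":[0,0.03,0],"roll":-10,"fingers":40},{"travel":[0,0.03,0],"roll":-15,"fingers":40},{"travel":[0,0.03,0],"roll":-15,"fingers":40}]'

```text
time_s: 13.7
tcp_pos: [0.4608, -0.0424, 0.0636]
ee_rot: [[-0.905, -0.425, 0.0], [-0.425, 0.905, 0.001], [-0.0, 0.001, -1.0]]
wrist_force: [-2.4, 5.8, 2.9]
gripper_width: 0.637
```

```bash
cat > chk.py <<'E'
from rect import *
import sys
s=sense(); print(s["time_s"],s["tcp_pos"].round(4),s["joints"].round(1),s["wrist_force"].round(1),s["moment"].round(2),round(float(s["gripper_width"]),3),"yaw",np.degrees(np.arctan2(s["ee_rot"][1][0],s["ee_rot"][0][0])))
out=[]
for n in("top","side"):
    im,d=capture(n); r=rectify(n,im,.030); out.append(r)
    print(n,[(( (np.array(q["position"][:2])-C)@Rz).round(4).tolist(),round(q["p"],2)) for q in search_frame(n,"sample_dish")])
im=np.vstack(out)
for i in range(12): cv2.putText(im,str(-30+10*i),(60*i,20),0,.45,(255,0,0),1); cv2.line(im,(60*i,0),(60*i,8),(255,0,0),1)
save(sys.argv[1],im)
E
python3 chk.py r2.png
```

```text
13.7 [ 0.4608 -0.0424  0.0636] [ 14.9  18.6 -34.3  -0.1 -37.  -79.7] [-2.4  5.8  2.9] [1.84 0.49 0.04] 0.637 yaw -154.82652446507302
top [([-0.1159, 0.287], 0.19)]
side [([0.0301, -0.0173], 0.54)]
```

Emit:
arm_command --rows '[{"travel":[0,0,0],"roll":-6,"fingers":40},{"travel":[0,0,0],"roll":-12,"fingers":40},{"travel":[0,0,0],"roll":-18,"fingers":40},{"travel":[0,0,0],"roll":-24,"fingers":40},{"travel":[0,0,0],"roll":-30,"fingers":40},{"travel":[0,0,0],"roll":-36,"fingers":40},{"travel":[0,0,0],"roll":-42,"fingers":40},{"travel":[0,0,0],"roll":-48,"fingers":40},{"travel":[0,0,0],"roll":-50,"fingers":40},{"travel":[0,0,0],"roll":-50,"fingers":40}]'

```text
time_s: 14.9
tcp_pos: [0.4608, -0.0425, 0.0636]
ee_rot: [[-0.257, -0.967, -0.0], [-0.967, 0.257, 0.001], [-0.001, 0.0, -1.0]]
wrist_force: [-1.5, 5.5, 1.4]
gripper_width: 0.633
```

Emit:
arm_command --rows '[{"travel":[0,0,0],"roll":-6,"fingers":40},{"travel":[0,0,0],"roll":-12,"fingers":40},{"travel":[0,0,0],"roll":-18,"fingers":40},{"travel":[0,0,0],"roll":-24,"fingers":40},{"travel":[0,0,0],"roll":-30,"fingers":40},{"travel":[0,0,0],"roll":-36,"fingers":40},{"travel":[0,0,0],"roll":-42,"fingers":40},{"travel":[0,0,0],"roll":-45,"fingers":40},{"travel":[0,0,0],"roll":-45,"fingers":40}]'

```text
time_s: 15.8
tcp_pos: [0.4609, -0.0425, 0.0636]
ee_rot: [[0.502, -0.865, 0.0], [-0.865, -0.502, 0.001], [-0.001, -0.0, -1.0]]
wrist_force: [-1.5, 4.8, 1.5]
gripper_width: 0.632
```

```bash
python3 chk.py r3.png; python3 w.py w4 | head -1; python3 - <<'E'
from rect import *
z=np.load("w4.npz"); s=dict(ee_rot=z["R"],tcp_pos=z["t"])
im=cv2.imread("pics/r3.png")[...,::-1]
save("r4.png",np.vstack([cv2.resize(im,(500,500)),cv2.resize(rectify("wrist",z["im"],.03,s),(500,250))][::-1])[:600] if 0 else np.hstack([cv2.resize(im,(400,400)),cv2.resize(rectify("wrist",z["im"],.03,s),(400,200)).repeat(2,0)]))
E
```

```text
15.8 [ 0.4609 -0.0425  0.0636] [ 14.9  18.6 -34.3  -0.1 -37.   15.3] [-1.5  4.8  1.5] [1.59 0.52 0.03] 0.632 yaw -59.84795618749871
top []
side [([0.0279, -0.0075], 0.59)]
16.0 [ 0.4609 -0.0425  0.0636] [[0.502, -0.865, -0.0], [-0.865, -0.502, 0.001], [-0.001, -0.0, -1.0]] [ 14.9  18.6 -34.3  -0.1 -37.   15.3] [-0.7  6.2  2. ]
```

View pics/r4.png

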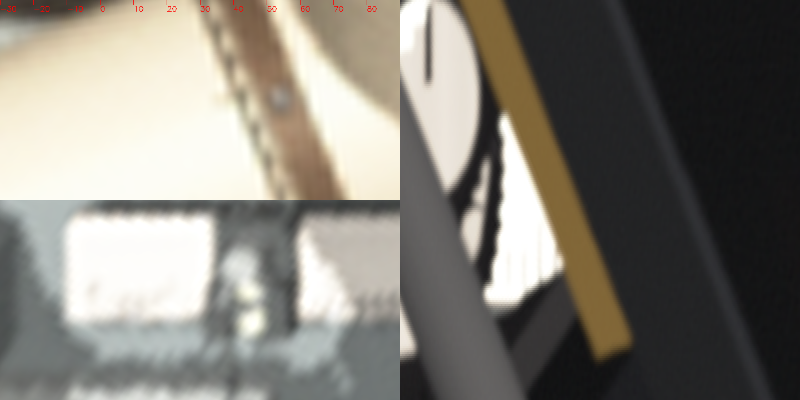

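The knob followed the turn (side view: pointer about 4 mm short of the gap). Now the remaining 15°, then release and lift.

Emit:
arm_command --rows '[{"travel":[0,0,0],"roll":-5,"fingers":40},{"travel":[0,0,0],"roll":-10,"fingers":40},{"travel":[0,0,0],"roll":-14,"fingers":40},{"travel":[0,0,0],"roll":-15,"fingers":40},{"travel":[0,0,0],"roll":-15,"fingers":40},{"travel":[0,0,0],"roll":-15,"fingers":40},{"travel":[0,0,0],"roll":-15,"fingers":100},{"travel":[0,0,0],"roll":-15,"fingers":100},{"travel":[0,0,0],"roll":-15,"fingers":100},{"travel":[0,0,0],"roll":-15,"fingers":100}]'

```text
time_s: 17.25
tcp_pos: [0.4608, -0.0434, 0.0635]
ee_rot: [[0.708, -0.706, -0.0], [-0.706, -0.708, -0.0], [0.0, 0.0, -1.0]]
wrist_force: [0.4, 0.4, -0.0]
gripper_width: 0.915
```

Emit:
arm_command --rows '[{"travel":[0,0,0],"roll":0,"fingers":100},{"travel":[0,0,0],"roll":0,"fingers":100},{"travel":[0,0,-1],"roll":0,"fingers":100},{"travel":[0,0,-3],"roll":0,"fingers":100},{"travel":[0,0,-6],"roll":0,"fingers":100},{"travel":[0,0,-9],"roll":0,"fingers":100},{"travel":[0,0,-12],"roll":0,"fingers":100},{"travel":[0,0,-15],"roll":0,"fingers":100},{"travel":[0,0,-16.5],"roll":0,"fingers":100},{"travel":[0,0,-16.5],"roll":0,"fingers":100}]'

```text
time_s: 18.25
tcp_pos: [0.4622, -0.043, 0.2317]
ee_rot: [[0.708, -0.706, 0.007], [-0.706, -0.708, 0.001], [0.004, -0.006, -1.0]]
wrist_force: [0.4, 0.8, -0.1]
gripper_width: 0.998
```

Emit:
arm_command --rows '[{"travel":[0,-1.5,0],"roll":5,"fingers":100},{"travel":[0,-3.5,0],"roll":11,"fingers":100},{"travel":[0,-5.5,0],"roll":18,"fingers":100},{"travel":[0,-7.5,0],"roll":25,"fingers":100},{"travel":[0,-9.5,0],"roll":32,"fingers":100},{"travel":[0,-11,0],"roll":39,"fingers":100},{"travel":[0,-12,0],"roll":45,"fingers":100},{"travel":[0,-12,0],"roll":45,"fingers":100},{"travel":[0,-12,0],"roll":45,"fingers":100}]'

```text
time_s: 19.15
tcp_pos: [0.5448, 0.0417, 0.2275]
ee_rot: [[0.004, -1.0, -0.002], [-1.0, -0.004, -0.001], [0.001, 0.002, -1.0]]
wrist_force: [-0.5, 0.5, 0.1]
gripper_width: 1.001
```

```bash
python3 w.py w5; python3 - <<'E'
from rect import *
z=np.load("w5.npz"); s=dict(ee_rot=z["R"],tcp_pos=z["t"]); r=rectify("wrist",z["im"],.030,s)
raw=cv2.resize(z["im"][30:245,200:420],None,fx=1.5,fy=1.5)
for i in range(12): cv2.putText(r,str(-30+10*i),(60*i,20),0,.45,(255,0,0),1)
q=np.zeros((600,720,3),np.uint8); q[:360]=r; im=cv2.resize(z["im"][30:245,200:420],(245,240)); q[360:,:245]=im
# dial of upper knob before (w3/w1) and after
w=np.load("w1.npz")["im"]; q[360:,245:490]=cv2.resize(w[30:245,200:420],(245,240))
save("r5.png",q)
im,d=capture("side"); P=cloud("side",d)
for l in("pot","sample_dish","marker","big_dish","small_dish","pin_center"): print(l,[(np.round(k["position"],3).tolist(),round(k["p"],2)) for k in search_frame("side",l)][:4])
E
```

```text
19.15 [0.5448 0.0417 0.2275] [[0.004, -1.0, -0.002], [-1.0, -0.004, -0.001], [0.001, 0.002, -1.0]] [ 21.4  14.7 -11.1  -0.  -64.3 -21.1] [-0.5  0.5  0.1]
pintop 8191 [0.543  0.0161 0.3278] ((0.5398322343826294, 0.02321508899331093), 0.019238635897636414) 0.3404
pincollar 282 [0.55   0.0588 0.0502] ((0.5514643788337708, 0.059936001896858215), 0.01473414245992899) 0.0529
upper 734 [ 0.4621 -0.0425  0.0981] ((0.46072033047676086, -0.042743634432554245), 0.014474633149802685) 0.1009
lower 1815 [ 0.4646 -0.0418  0.0802] ((0.46098801493644714, -0.04245074465870857), 0.028444573283195496) 0.086
plate ((0.518250048160553, 0.005736544728279114), (0.24106372892856598, 0.1684950441122055), 82.75935363769531) 0.016480548572183118
pointer [([0.5371, 0.0074, 0.0324], 0.95)]
cursor_notch [([0.4654, 0.0511, 0.0233], 0.67)]
pin_center [([0.6651, -0.0147, 0.0866], 0.67)]
knob_axis [([0.5153, -0.003, 0.0188], 0.7)]
pot [([0.442, 0.315, 0.037], 0.63)]
sample_dish [([0.545, -0.005, 0.03], 0.68), ([0.441, 0.314, 0.037], 0.44)]
marker [([0.433, -0.18, 0.014], 0.6)]
big_dish [([0.596, 0.349, 0.023], 0.92), ([0.439, 0.31, 0.077], 0.37)]
small_dish [([0.579, -0.194, 0.01], 0.65), ([0.458, 0.06, 0.026], 0.51), ([0.455, -0.034, 0.09], 0.43)]
pin_center [([0.441, 0.308, 0.074], 0.87), ([0.668, -0.01, 0.064], 0.68), ([0.66, 0.049, 0.068], 0.5)]
```

View pics/r5.png

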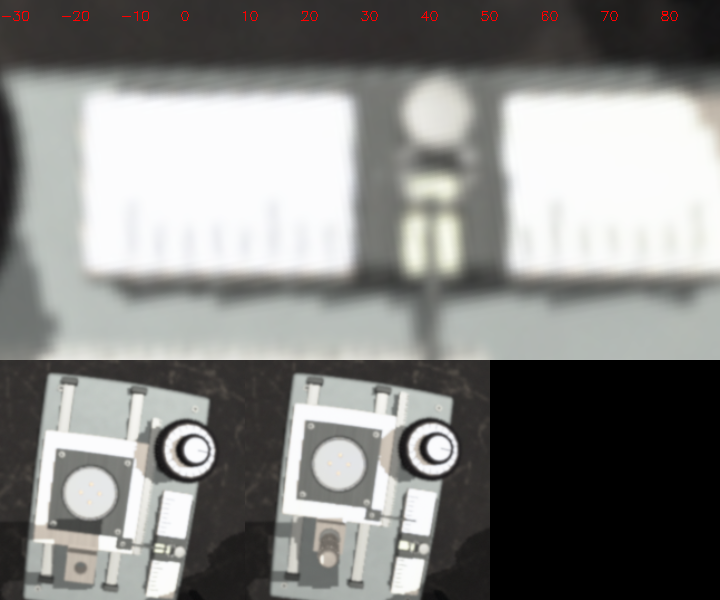

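The pointer (column 431) stands midway between the prongs (gap at columns 401 to 461). The upper knob's mark and the cursor are unchanged, and the dish is in its seat. The gripper is clear, so I'm handing in.

```bash
python3 -c "
from station import *
print(finish_job())"
```

```text
the job is handed in; nothing more can be done
None
```

The job is done and handed in at about 19 s on the robot's clock. I drew the lock pin straight up out of the stage, put it tip first in the steel pot, and turned only the lower knob 125° anticlockwise.

**Pointer:** in the last wrist picture it stands within about 0.2 mm of the middle of the 9 mm gap.

**Left as they were:**
- The upper knob's mark points the same way as before. The cursor and scale agree to within about 0.5 mm, which is my measuring error.
- The sample dish rode along in its seat, moving with the carriage.
- The marker, both bystander dishes and the red and green look-alike pins read the same places as at the start, within the networks' error.

**Pin and pot:** the pin stands in the pot. The network put the pot about 7–16 mm from its starting readings, but it was seeing the pot with the pin in it. The rim circle measured after the pin was released had not moved.

**Forces:** the readings I took stayed below about 8 N.

**One disagreement:** the knob axis measured about 4.5 mm from where the stated stage offset puts it. I used the measured axis, which all three cameras agreed on within about 2 mm, and the knob turned without slipping.

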